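# Block the beam, then hold the sprung cover open at the pointer

## Robot

A 6-joint arm with a two-finger parallel gripper is mounted at the origin on the work surface. World frame = base frame: x ahead of the robot, y to its left, z up, the work surface at z = 0. Lengths are in mm, angles in rad, forces in N, time in s.
With the tool pointing down it reaches from about 275 to 750 mm from the base axis. Payload 10.2 kg.
Tool frame: the origin (TCP) lies at the very end of the fingers, on their centre line; the grasp point (between the pads) lies 19 mm behind it; z points along the fingers, y is the line along which they close (so a half turn about z gives the same grasp; the last joint's range is limited). The gripper opens to 85 mm and grips with 20 to 120 N. Pads are 22 mm wide; open, the fingers measure 114 mm over their backs; the gripper's body (76 mm by 85 mm) begins 54 mm behind the grasp point. The pads swing forward as they close: fully open they stand 13 mm farther back than shut.
Start: joints at [-1.435, 0.313, 1.498, -0, 1.331, -0.223], TCP at [184.342, -491.578, 231.294] pointing down, gripper open.
Joint ranges: [-2.94, 2.94], [-0.97, 2.17], [0.19, 2.56], [-1.23, 4.37], [0.02, 3.11], [-2.88, 2.88]. Speed limits (rad/s): [2.39, 2.39, 3.01, 3.14, 3.14, 3.14].

## Interface

Orientations are given as a unit quaternion [w, x, y, z].
In Python, from rig import ctrl gives the robot as it stands.
- The arm moves only by the shell command python3 -m pendant 'ROWS' [FORCE]. ROWS is JSON, a list that holds one entry, the list of rows, each a list of 5 numbers: the shift along the tool's x, y, z normalised to -1 to 1, where 1 is 200 mm, then the turn about the tool's z normalised to -1 to 1, where 1 is pi rad, then the opening, from 0 (shut) to 1 (fully open). In form: [[[dx, dy, dz, spin, hand], ...]]. A call has 1 to 12 rows; each row is the pose to reach, as a shift and turn from the pose commanded when the call began, along the tool's axes at that moment, turning the shorter way round; what a row does not reach only later rows make up. A row lasts 1/10 s, in which the tool goes at most 50 mm and 8.59 degrees, less where a joint would pass 70% of its speed; a pose out of reach is approached as far as the arm can. A call with a number of a shift or a turn outside -1 to 1 is refused whole. A call with a gripper value outside its range is refused whole. The fingers move at their own pace and stop on an object; FORCE is the grip in N (left out, the last holds). Time passes only in rows, so rows that repeat a pose let the fingers close. It gives the time, the measured TCP pose, the force, the opening and the grip force at its end, in the units of the state.
- ctrl.sense(): the state, without advancing time (a new reading comes with each control period).
- ctrl.capture(name): name is "side" or "top" or "wrist"; returns (picture, depth): 400x640x3 uint8, blue, green, red; 400x640 float32, mm along the optical axis (not along the pixel's ray), 0 where there is no reading.
- ctrl.get_calibration(name): a dict with "K" (3x3 intrinsics, pixels), "D" ([k1, k2, p1, p2, k3] as OpenCV has them; the pictures are not rectified), "origin" and "rotation" of the camera in the world. Camera axes: x right, y down, z forward; pixel columns grow to the right and rows downward; lengths in mm; the calibration is good to about 2 mm. A picture is of the moment at which its call begins: read the wrist's pose just before it. get_calibration takes no time and is no camera call; for the wrist camera it gives the pose at the moment of the call.
- ctrl.finish_job(): hands the job in; it is judged then, once.
The state is a dict: "time_s": time; "joints": joint angles; "dq": joint speeds; "tau": joint torques, N m; "eef_pos": TCP position; "ee_rot": TCP orientation; "force": force on the tool from outside, world axes, zero at the start; "wrist_torque": the same for the moment, N m; "grip_width": opening from 0.0 (shut) to 1.0 (fully open); "grip_force": force on a finger pad.
Only numpy, scipy, OpenCV 4.12 (cv2) and the standard library are available. Lean on these libraries where they do the work, as an engineer would, in place of code of your own. Each camera call takes 0.05 s, during which the arm holds its last target. There are 200 camera calls.

## Task

With the cover still shut, press the beam shutter's spring plunger all the way down to its stop, to block the beam, and let it come back up. Then take the handle of the optics enclosure's sprung cover and raise the cover until its edge lines up with the pointer arm on the end of the enclosure, for a colleague to look inside: the program finishes while still holding the handle there, steady, because the cover snaps shut if let go. Do not move the pointer or the lens post, caliper and spool lying about.

Things in the scene. Friction and masses are not known exactly. Their poses are not given: they have to be found in the camera images.
- enclosure: Dark metal box bolted to the table, 220 (x) x 170 (y) x 100 (z) mm, with a foot strip 300 x 30 x 10 mm and a 30 mm beam tube on its -x end. Origin: centre of its underside, z up. The hinge line runs along its own x at y +85, z +105 mm. A flat arc scale stands 4 to 8 mm outside its +x end, 150 mm from the hinge line, up to 250 mm above the table. On either side of the table, with some yaw.
- cover (a joint): Angle of the grey cover plate (220 x 170 x 8 mm, centred on the hinge line in thickness), rad: 0 shut and level, growing as its free edge (enclosure's -y side) rises, 1.3 at most. A spring and its weight pull it shut with about 0.6 Nm when shut and 0.9 Nm at 0.8 rad: 4 to 7 N at the handle.
- cover_hinge (a point): Point on the hinge line, in the middle of its length, 105 mm above the table. Its axes turn with the cover: x along the hinge line, -y along the plate towards the free edge, z square out of the plate's upper face.
- handle (a point): Round steel bow handle on the cover: a straight bar of 12 mm diameter, 110 mm long, parallel to the hinge, on a leg at each end. This point: centre of the bar, 145 mm from the hinge line along the plate and 45 mm above the plate's middle plane (35 mm free height between bar and plate). Axes as the cover's. With the cover shut the bar's centre is 150 mm above the table. A gripper may keep its attitude while the bar turns between its fingers.
- pointer (a joint): Angle of the thin black pointer arm, rad, measured as the cover's angle about the same hinge line: the cover is at the mark when the two are equal. Set somewhere between 0.42 and 0.82; held by friction, to be left as it is.
- pointer_tip (a point): Tip of the pointer arm, a black metal bar 8 mm wide and 4 mm thick that runs from the hinge line, 122 mm towards the enclosure's +x from its centre, 190 mm outwards. Axes parallel to the cover's when the cover is at the mark.
- shutter: Beam shutter, a dark metal block 60 x 60 mm, 60 mm high, bolted to the table through a foot 90 (x) x 30 mm; carries the plunger on top. Origin: centre of its underside, z up.
- plunger (a joint): Travel of the spring plunger, m: 0 up, 0.012 down at its stop; springs back. Takes 3 N at first, 9 N fully down.
- plunger_top (a point): Centre of the top face of the plunger's round black head, 40 mm diameter, 12 mm thick, on a 14 mm stem; 95 mm above the table when up, 83 mm when down.
- lens_post: Bystander, loose: lens of 38 mm diameter on a post with a round foot of 60 mm diameter, 109 mm tall. Origin: centre of its underside.
- caliper: Bystander, loose: steel caliper 230 mm long, lying flat, 12 mm high. Origin: under the middle of its beam, x along the beam.
- spool: Bystander, loose: empty black reel 60 mm in diameter, 24 mm high, lying flat. Origin: centre of its underside.

How it is judged (in metres and radians):
On the way:
1. the plunger is pressed down to its stop (within 1.5 mm) for 0.1 s while the cover is shut (value of joint plunger above 0.0105 m and value of joint cover below 0.06 rad), for 0.1 s.
At the end, for the whole second after the job is handed in: The cover stands within 0.08 rad (4.5 degrees) of the pointer arm and still (under 0.06 rad/s), with the fingers on its handle (more than 1 N), the plunger is up again (within 3 mm), and the bystanders are within 20 mm of where they were. The pointer is where it was (tip within 8 mm) (angle between the y axis of cover_hinge and the y axis of pointer_tip, either way round below 0.08 rad and contact force between the fingers and cover_c1 above 1 N and velocity of joint cover between -0.06 and 0.06 rad/s and value of joint plunger below 0.003 m and distance of each of lens_post, caliper, spool from where it was at the start of the episode below 0.02 m and distance of pointer_tip from where it was at the start of the episode below 0.008 m); the arm keeps its last pose, push and grip.
It fails at once if the pointer arm is turned out of its place (its tip moved more than 8 mm) (distance of pointer_tip from where it was at the start of the episode above 0.008 m).
It fails at once if a bystander (lens post, caliper or spool) is moved more than 20 mm (distance of any of lens_post, caliper, spool from where it was at the start of the episode above 0.02 m).
It also fails if it takes over 54 s, if anything falls off the work surface, if the arm or the gripper's body presses on something with over 40 N, if the wrist force passes 120 N, or if a joint passes its speed limit or range.

## Working session

There is one attempt and no reset: what is moved stays moved. The work goes in short steps, Python scripts to look and compute and a shell command to move; the robot and the scene stay as the last step left them, time stands still between calls to the robot, and variables do not carry over. Pictures are saved under pics/ and viewed, at most 10 in all, crops included, and the job is handed in when it is done.

```bash
ls; mkdir -p pics
cat > h.py <<'E'
import numpy as np,cv2,json
from rig import ctrl
def snap(n,f=None):
    c=ctrl.get_calibration(n); im,d=ctrl.capture(n)
    if f: cv2.imwrite('pics/'+f,im)
    return im,d,c
def pts(d,c):
    K=np.array(c['K'],float);D=np.array(c['D'],float)
    v,u=np.mgrid[0:400,0:640]
    n=cv2.undistortPoints(np.stack([u,v],-1).reshape(-1,1,2).astype(np.float64),K,D).reshape(400,640,2)
    p=np.concatenate([n,np.ones((400,640,1))],-1)*d[...,None]
    return p@np.array(c['rotation']).T+np.array(c['origin'])
E
python3 - <<'E'
from h import *
print(ctrl.sense())
for n in('top','side'):
    im,d,c=snap(n,n+'0.png'); print(n,c)
    np.savez(n+'0.npz',im=im,P=pts(d,c),d=d)
E
```

```text
pics
{'time_s': 0.0, 'joints': array([-1.43540704e+00,  3.13484537e-01,  1.49842964e+00,  1.11148386e-05,
        1.33094806e+00, -2.23362801e-01]), 'dq': array([ 7.32872699e-05, -1.19264357e-03, -4.44363869e-04,  9.09358852e-04,
       -1.23066617e-04,  2.52762508e-04]), 'tau': array([-9.07719514e-04, -4.12266576e+01, -2.59746248e+01, -1.81861678e-04,
        4.17100178e-03,  1.90785960e-05]), 'eef_pos': array([ 184.30704401, -491.32918237,  230.72018865]), 'ee_rot': array([-6.33942542e-04,  9.83955246e-01,  1.78414323e-01,  3.33057954e-05]), 'force': array([0.79524518, 0.54013012, 0.09682052]), 'wrist_torque': array([ 0.03536965, -0.03098234,  0.02371252]), 'grip_force': 0.0, 'grip_width': 1.0020133633737212}
top {'K': array([[429.09441789,   0.        , 312.8012354 ],
       [  0.        , 429.09441789, 204.7731309 ],
       [  0.        ,   0.        ,   1.        ]]), 'D': array([-0.03054822,  0.        ,  0.        ,  0.        ,  0.        ]), 'origin': array([ 415.67447083,   -9.45475321, 1286.31684195]), 'rotation': array([-0.03608364,  0.7069142 , -0.70560694,  0.033002  ])}Traceback (most recent call last):
  File "<stdin>", line 5, in <module>
  File "h.py", line 12, in pts
    return p@np.array(c['rotation']).T+np.array(c['origin'])
           ~^~~~~~~~~~~~~~~~~~~~~~~~~~
ValueError: matmul: Input operand 1 has a mismatch in its core dimension 0, with gufunc signature (n?,k),(k,m?)->(n?,m?) (size 4 is different from 3)
```

View pics/top0.png

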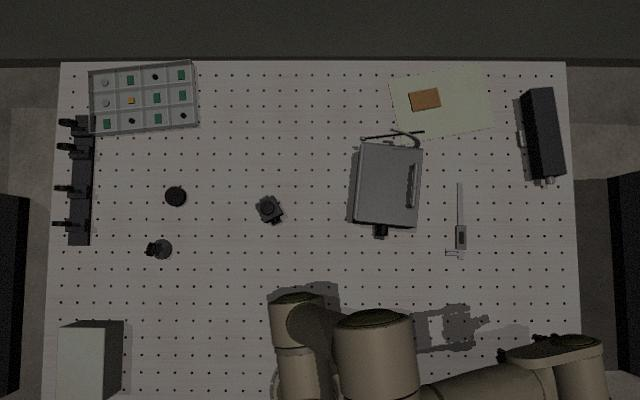

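Top view: the enclosure is at about (388,183), with the handle bar along (410,165–205) and the pointer and scale at its far end around (392,135). The shutter is at (268,208), spool (175,196), lens post (160,249) and caliper (460,220).

```bash
sed -i "s/    return p@.*/    w,x,y,z=c['rotation']\n    return p@Rn.from_quat([x,y,z,w]).as_matrix().T+np.array(c['origin'])/; 1i from scipy.spatial.transform import Rotation as Rn" h.py
python3 - <<'E'
from h import *
for n in('top','side'):
    im,d,c=snap(n,n+'0.png')
    P=pts(d,c);np.savez(n+'0.npz',im=im,P=P,d=d)
    if n=='side': print(c)
    if n=='top':
        for u,v in((388,183),(411,170),(411,185),(411,200),(268,207),(175,196),(160,249),(392,135),(420,132),(360,138),(460,220)): print(u,v,P[v,u].round(0))
        # regions
        def rep(nm,m):
            q=P[m]; r=cv2.minAreaRect(q[:,:2].astype(np.float32)); print(nm,len(q),q.mean(0).round(1),'med',np.median(q,0).round(1),r)
        X,Y,Z=P[...,0],P[...,1],P[...,2]; v,u=np.mgrid[0:400,0:640]
        rep('plunger',(abs(u-268)<25)&(abs(v-207)<25)&(Z>85)&(Z<105))
        rep('block',(abs(u-268)<25)&(abs(v-207)<25)&(Z>50)&(Z<70))
        E=(u>340)&(u<432)&(v>125)&(v<245)
        rep('plate',E&(Z>101)&(Z<116)&(v>142))
        rep('bar',E&(Z>140)&(Z<165)&(v>150))
        rep('ptr',E&(Z>130)&(v<143))
E
```

```text
388 183 [ 592. -212.  112.]
411 170 [ 629. -277.  109.]
411 185 [ 586. -276.  112.]
411 200 [ 540. -265.  154.]
268 207 [526. 121.  96.]
175 196 [565. 406.  24.]
160 249 [408. 441.  37.]
392 135 [ 710. -214.  176.]
420 132 [ 704. -275.  229.]
360 138 [ 718. -136.  113.]
460 220 [ 496. -444.    6.]
plunger 160 [525.7 124.8  95.4] med [526.  124.9  95.4] ((526.2672729492188, 125.31588745117188), (38.12550354003906, 37.46419143676758), 45.284976959228516)
block 277 [523.6 122.4  60.4] med [520.6 119.1  60.5] ((525.68505859375, 125.13774108886719), (60.449161529541016, 60.044578552246094), 29.344083786010742)
plate 4788 [ 589.3 -208.6  109.8] med [ 588.9 -208.5  109.8] ((594.0913696289062, -212.4862060546875), (178.6002960205078, 228.81527709960938), 83.90455627441406)
bar 211 [ 582.  -273.9  154.8] med [ 582.3 -273.9  155.1] ((583.63427734375, -274.8617248535156), (12.589151382446289, 120.6485366821289), 83.97516632080078)
ptr 246 [ 698.3 -228.   230.9] med [ 705.9 -231.8  209.1] ((594.8787841796875, -112.68132019042969), (106.9433364868164, 399.55328369140625), 45.072486877441406)
{'K': array([[444.07765404,   0.        , 314.14875181],
       [  0.        , 444.07765404, 203.23515426],
       [  0.        ,   0.        ,   1.        ]]), 'D': array([-0.04100543,  0.        ,  0.        ,  0.        ,  0.        ]), 'origin': array([358.74025714, 964.79213776, 836.3027729 ]), 'rotation': array([ 0.04362167, -0.09426051,  0.88963325, -0.44470753])}
```

View pics/side0.png

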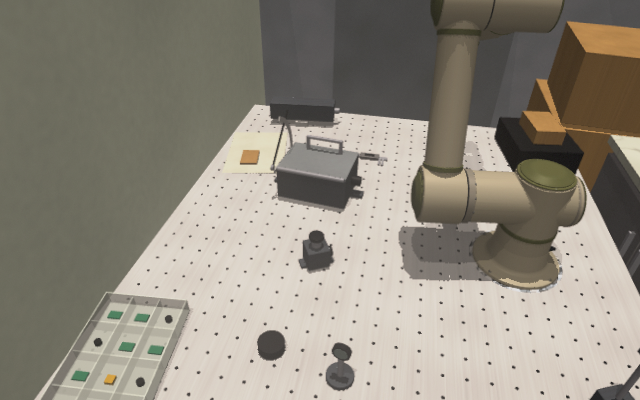

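Side view: the shut cover has its handle at (325,142). The pointer and arc scale are at (280,145), left of the enclosure, and the shutter is at (316,250). Next is the pointer angle from depth, in the hinge frame.

Run:
```python
from h import *
a=np.deg2rad(-6.05);ex=np.array([np.cos(a),np.sin(a)]);ey=np.array([-ex[1],ex[0]])
B=np.array([583.6,-274.9]);H=B+145*ey;print('hinge',H)
for n in('top','side'):
    f=np.load(n+'0.npz');P=f['P'];im=f['im'];q=P[...,:2]-H
    x=q@ex;y=-(q@ey);z=P[...,2]-105;r=np.hypot(y,z);th=np.arctan2(z,y)
    m=(x>107)&(x<140)&(r<215)&(z>-60)&(z<190)&(f['d']>0)&(z>-5)
    print(n,m.sum())
    v,u=np.nonzero(m)
    o=np.argsort(r[m])
    for i in o[::max(1,len(o)//45)]:
        print(u[i],v[i],'x%.0f r%.0f th%.3f'%(x[m][i],r[m][i],th[m][i]),im[v[i],u[i]])
im=cv2.imread('pics/top0.png')[110:170,340:440];im2=cv2.imread('pics/side0.png')[90:190,240:340]
o=np.hstack([cv2.resize(im,(600,360),interpolation=2)[:, :400],cv2.resize(im2,(400,400),interpolation=2)[:360]])
cv2.imwrite('pics/c.png',o)
```

```text
hinge [ 598.88246458 -130.70760673]
top 387
362 143 x108 r0 th-2.183 [65 66 69]
364 140 x118 r7 th-0.758 [25 25 29]
363 138 x120 r10 th1.522 [ 99  98 103]
366 141 x116 r12 th-0.354 [117 115 117]
365 137 x122 r16 th1.247 [62 65 64]
370 141 x117 r22 th-0.140 [117 116 117]
372 143 x110 r28 th0.129 [63 60 61]
372 136 x123 r36 th0.871 [74 75 75]
375 136 x123 r44 th0.802 [55 58 60]
380 144 x110 r50 th0.057 [66 69 68]
378 135 x125 r54 th0.798 [79 84 86]
384 145 x108 r61 th0.069 [62 65 66]
383 136 x121 r70 th0.763 [0 0 0]
389 145 x110 r76 th-0.005 [45 47 46]
386 134 x124 r81 th0.798 [83 87 87]
393 144 x115 r87 th-0.016 [68 68 72]
390 135 x120 r94 th0.797 [0 0 0]
397 144 x117 r99 th-0.050 [117 117 116]
393 134 x122 r104 th0.799 [36 33 39]
396 133 x124 r111 th0.764 [81 83 87]
397 133 x123 r117 th0.799 [61 65 69]
400 134 x120 r123 th0.763 [0 0 0]
408 146 x113 r129 th-0.010 [87 86 87]
394 131 x115 r143 th1.088 [52 56 59]
413 146 x115 r144 th-0.020 [54 55 58]
415 142 x115 r145 th0.306 [29 32 32]
390 128 x118 r147 th1.195 [ 95  99 104]
416 142 x114 r148 th0.326 [29 30 31]
416 141 x115 r149 th0.374
[... 2063 characters left out ...]
291 145 x114 r146 th-0.002 [ 93  99 104]
286 122 x111 r146 th0.806 [84 89 93]
279 119 x115 r147 th1.191 [131 140 147]
290 130 x112 r148 th0.427 [103 109 115]
283 119 x111 r149 th1.025 [83 88 94]
286 121 x113 r150 th0.791 [84 89 94]
289 127 x114 r150 th0.509 [ 92  97 104]
291 135 x114 r151 th0.243 [107 114 120]
291 133 x113 r152 th0.299 [134 141 149]
290 128 x113 r153 th0.450 [132 139 146]
284 118 x115 r154 th0.912 [81 85 91]
292 140 x113 r155 th0.093 [136 144 152]
292 138 x113 r155 th0.144 [151 159 168]
290 127 x114 r156 th0.457 [143 151 160]
286 117 x117 r163 th0.784 [50 53 55]
295 142 x109 r170 th-0.006 [151 157 163]
287 113 x119 r178 th0.750 [50 52 54]
286 110 x123 r186 th0.771 [51 54 56]
```

View pics/c.png

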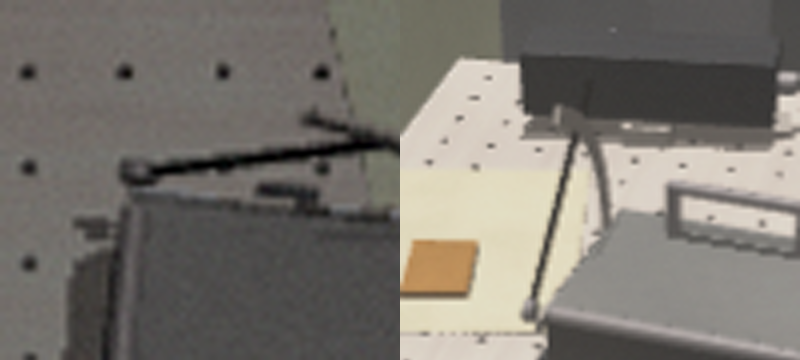

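The pointer sits at about 0.765 rad. Now I'll carry the shut gripper over to the plunger.

```bash
cat >> h.py <<'E'
def to(x,y,z,yaw=None):
    s=ctrl.sense();w,a,b,c=s['ee_rot'];R=Rn.from_quat([a,b,c,w]).as_matrix();p=np.array(s['eef_pos'])
    print('t',s['time_s'],'p',p.round(1),'f',np.round(s['force'],1),'w',s['grip_width'],'g',s['grip_force'],'tilt',R[:,2].round(3))
    print('shift/200',(R.T@(np.array([x,y,z])-p)/200).round(4))
    if yaw is not None:
        d=yaw-np.arctan2(R[1,0],R[0,0]);print('spin',round(-((d+np.pi)%(2*np.pi)-np.pi)/np.pi,4))
E
python3 -m pendant '[[[0.893,-0.761,0,0,0],[0.893,-0.761,0,0,0],[0.893,-0.761,0,0,0],[0.893,-0.761,0,0,0],[0.893,-0.761,0,0,0],[0.893,-0.761,0,0,0],[0.893,-0.761,0,0,0],[0.893,-0.761,0,0,0]]]' 40
python3 -m pendant '[[[0.893,-0.761,0,0,0],[0.893,-0.761,0,0,0],[0.893,-0.761,0,0,0],[0.893,-0.761,0,0,0],[0.893,-0.761,0,0,0],[0.893,-0.761,0,0,0],[0.893,-0.761,0,0,0],[0.893,-0.761,0,0,0]]]'
python3 -m pendant '[[[0.893,-0.761,0,0.148,0],[0.893,-0.761,0,0.148,0],[0.893,-0.761,0,0.148,0],[0.893,-0.761,0,0.148,0],[0.893,-0.761,0,0.148,0],[0.893,-0.761,0,0.148,0],[0.893,-0.761,0,0.148,0],[0.893,-0.761,0,0.148,0],[0.893,-0.761,0,0.148,0],[0.893,-0.761,0,0.148,0]]]'
python3 -c "
from h import *
to(526,125,110,-.1056)"
```

```text
time_s: 0.95
eef_pos: [297.8, -287.2, 231.2]
ee_rot: [0.0, 0.984, 0.178, -0.0]
force: [-0.6, 0.4, 0.3]
grip_width: 0.0
grip_force: 0.0
time_s: 1.75
eef_pos: [411.6, -82.5, 231.1]
ee_rot: [-0.0, 0.984, 0.177, -0.0]
force: [-0.5, 0.6, -0.9]
grip_width: -0.002
grip_force: 0.0
time_s: 2.75
eef_pos: [525.5, 122.8, 231.6]
ee_rot: [0.0, 0.999, -0.054, 0.0]
force: [-0.8, 1.3, 0.2]
grip_width: -0.002
grip_force: 0.0
t 2.75 p [525.5 122.8 231.6] f [-0.8  1.3  0.2] w -0.0021806844118848613 g 0.0 tilt [ 0. -0. -1.]
shift/200 [ 0.0009 -0.0114  0.6081]
spin -0.0008
```

```bash
python3 -m pendant '[[[0,-0.01,0.3,0,0],[0,-0.01,0.5,0,0],[0,-0.01,0.63,0,0],[0,-0.01,0.66,0,0],[0,-0.01,0.68,0,0],[0,-0.01,0.70,0,0],[0,-0.01,0.715,0,0],[0,-0.01,0.725,0,0],[0,-0.01,0.735,0,0],[0,-0.01,0.735,0,0],[0,-0.01,0.735,0,0]]]'
python3 -c "
from h import *
to(526,125,82)"
```

```text
time_s: 3.85
eef_pos: [526.8, 125.8, 85.8]
ee_rot: [0.0, 0.999, -0.053, 0.001]
force: [-1.6, -2.4, 7.2]
grip_width: 0.001
grip_force: 3.7
t 3.85 p [526.8 125.8  85.8] f [-1.6 -2.4  7.2] w 0.0009066289926930885 g 3.6523950085393153 tilt [ 0.003 -0.    -1.   ]
shift/200 [-0.0035  0.0044  0.0189]
```

```bash
python3 -m pendant '[[[0,0,0.015,0,0],[0,0,0.025,0,0],[0,0,0.03,0,0],[0,0,0.03,0,0],[0,0,0.03,0,0],[0,0,0.03,0,0],[0,0,0.03,0,0]]]'
```

```text
time_s: 4.55
eef_pos: [527.0, 125.9, 82.7]
ee_rot: [0.0, 0.999, -0.053, 0.002]
force: [-12.8, -2.9, 35.3]
grip_width: 0.001
grip_force: 17.6
```

The stop is reached: 35 N at z 82.7. Next I lift off, check the plunger has come back up, and head for the handle.

```bash
python3 -m pendant '[[[0,0,-0.05,0,0],[0,0,-0.15,0,0],[0,0,-0.4,0,0],[0,0,-0.65,0,0],[0,0,-0.75,0,1],[0,0,-0.75,0,1],[0,0,-0.75,0,1]]]' 40
python3 -c "
from h import *
to(582,-274.7,215,-.1056)"
```

```text
time_s: 5.25
eef_pos: [525.7, 126.1, 228.0]
ee_rot: [-0.0, 0.999, -0.053, 0.0]
force: [-0.1, -0.2, -1.0]
grip_width: 0.507
grip_force: 0.0
t 5.25 p [525.7 126.1 228. ] f [-0.1 -0.2 -1. ] w 0.506591485475902 g 0.0 tilt [ 0.  0. -1.]
shift/200 [0.4921 1.9631 0.0645]
spin -0.0002
```

```bash
python3 -m pendant '[[[0.246,0.98,0,0,1],[0.246,0.98,0,0,1],[0.246,0.98,0,0,1],[0.246,0.98,0,0,1],[0.246,0.98,0,0,1],[0.246,0.98,0,0,1]]]'
python3 -m pendant '[[[0.246,0.98,0.03,0,1],[0.246,0.98,0.03,0,1],[0.246,0.98,0.03,0,1],[0.246,0.98,0.03,0,1],[0.246,0.98,0.03,0,1],[0.246,0.98,0.03,0,1],[0.246,0.98,0.03,0,1]]]'
python3 - <<'E'
from h import *
to(582,-274.7,131,-.1056)
im,d,c=snap('wrist','w1.png');P=pts(d,c)
Z=P[...,2];m=(Z>140)&(Z<165)&(d>0)&(abs(P[...,1]+275)<40)&(abs(P[...,0]-583)<90)
print(m.sum(),P[m].mean(0),cv2.minAreaRect(P[m][:,:2].astype(np.float32)))
im,d,c=snap('top');P=pts(d,c)
q=P[195:222,255:282].reshape(-1,3);print('plunger z',np.sort(q[:,2])[-100])
E
```

```text
time_s: 5.85
eef_pos: [553.6, -74.7, 226.6]
ee_rot: [-0.001, 0.999, -0.054, -0.001]
force: [-0.2, 0.5, -0.4]
grip_width: 0.993
grip_force: 0.0
time_s: 6.55
eef_pos: [582.5, -272.0, 222.0]
ee_rot: [-0.0, 0.999, -0.052, -0.0]
force: [-0.6, 0.0, 0.0]
grip_width: 0.998
grip_force: 0.0
t 6.55 p [ 582.5 -272.   222. ] f [-0.6  0.   0. ] w 0.9982766666797234 g 0.0 tilt [-0.001  0.001 -1.   ]
shift/200 [-0.0009  0.0139  0.4552]
spin 0.0005
2273 [ 588.69761571 -276.8686384   155.16633059] ((583.1507568359375, -276.6502990722656), (11.607626914978027, 120.80480194091797), 83.96179962158203)
plunger z 94.78936289062563
```

View pics/w1.png

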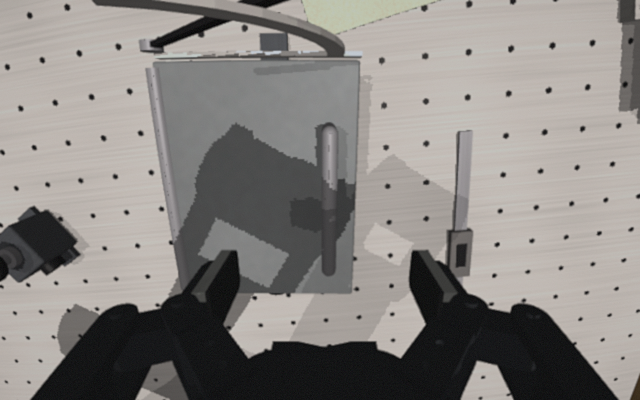

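Wrist view: the bar runs from (329,125) to (329,275), centred between the open fingers at about (228,275) and (425,275). The plunger is back up. Descend and grip.

```bash
python3 -m pendant '[[[0,0.018,0.15,0,1],[0,0.018,0.3,0,1],[0,0.018,0.4,0,1],[0,0.018,0.45,0,1],[0,0.018,0.45,0,1],[0,0.018,0.45,0,1],[0,0.018,0.45,0,0],[0,0.018,0.45,0,0],[0,0.018,0.45,0,0],[0,0.018,0.45,0,0],[0,0.018,0.45,0,0],[0,0.018,0.45,0,0]]]' 40
python3 -m pendant '[[[0,0,0,0,0],[0,0,0,0,0],[0,0,0,0,0],[0,0,0,0,0]]]'
python3 - <<'E'
from h import *
to(0,0,0)
for th in np.linspace(0,.765,10):
    p=.3009+th; print(round(th,3),'dy(-tool) %.4f dz %.4f'%((145-151.8*np.cos(p))/200,(151.8*np.sin(p)-45)/200))
E
```

```text
time_s: 7.85
eef_pos: [582.0, -275.8, 132.2]
ee_rot: [-0.002, 0.999, -0.053, -0.0]
force: [0.4, 9.6, 2.0]
grip_width: 0.124
grip_force: 38.9
time_s: 8.25
eef_pos: [582.0, -275.8, 132.2]
ee_rot: [-0.002, 0.999, -0.053, -0.0]
force: [0.8, 8.5, 2.3]
grip_width: 0.12
grip_force: 38.9
t 8.25 p [ 582.  -275.8  132.2] f [0.8 8.5 2.3] w 0.12023472776755655 g 38.92081618309021 tilt [-0.     0.003 -1.   ]
shift/200 [-3.0386 -1.0626  0.6671]
0.0 dy(-tool) 0.0001 dz -0.0000
0.085 dy(-tool) 0.0218 dz 0.0607
0.17 dy(-tool) 0.0486 dz 0.1193
0.255 dy(-tool) 0.0803 dz 0.1755
0.34 dy(-tool) 0.1166 dz 0.2288
0.425 dy(-tool) 0.1573 dz 0.2788
0.51 dy(-tool) 0.2022 dz 0.3252
0.595 dy(-tool) 0.2508 dz 0.3676
0.68 dy(-tool) 0.3028 dz 0.4057
0.765 dy(-tool) 0.3579 dz 0.4393
```

```bash
python3 -m pendant '[[[0,-0.013,-0.03,0,0],[0,-0.024,-0.061,0,0],[0,-0.037,-0.09,0,0],[0,-0.051,-0.119,0,0],[0,-0.066,-0.148,0,0],[0,-0.082,-0.176,0,0],[0,-0.1,-0.202,0,0],[0,-0.119,-0.229,0,0],[0,-0.139,-0.254,0,0],[0,-0.159,-0.279,0,0],[0,-0.159,-0.279,0,0],[0,-0.159,-0.279,0,0]]]'
python3 - <<'E'
from h import *
to(0,0,0)
p=ctrl.sense()['eef_pos'];H=np.array([598.9,-132.4]);ey=np.array([.1054,.9944])
print('cover',np.arctan2(p[2]+19-105,-(p[:2]-H)@ey)-.3009)
E
```

```text
time_s: 9.45
eef_pos: [585.1, -246.5, 188.4]
ee_rot: [0.0, 0.999, -0.053, 0.0]
force: [1.5, -1.8, -5.2]
grip_width: 0.12
grip_force: 39.2
t 9.45 p [ 585.1 -246.5  188.4] f [ 1.5 -1.8 -5.2] w 0.11981274938681429 g 39.245266914367676 tilt [ 0.    -0.001 -1.   ]
shift/200 [-3.0403 -0.9158  0.94  ]
cover 0.4268079401959058
```

```bash
python3 -m pendant '[[[0,-0.022,-0.024,0,0],[0,-0.045,-0.046,0,0],[0,-0.069,-0.068,0,0],[0,-0.093,-0.089,0,0],[0,-0.119,-0.108,0,0],[0,-0.145,-0.127,0,0],[0,-0.172,-0.144,0,0],[0,-0.2,-0.16,0,0],[0,-0.2,-0.16,0,0],[0,-0.2,-0.16,0,0],[0,-0.2,-0.16,0,0],[0,-0.2,-0.16,0,0]]]'
python3 - <<'E'
from h import *
to(0,0,0)
p=ctrl.sense()['eef_pos'];H=np.array([598.9,-132.4]);ey=np.array([.1054,.9944]);ex=np.array([.9944,-.1054])
print('cover',np.arctan2(p[2]+19-105,-(p[:2]-H)@ey)-.3009)
# one view, both plate and pointer
for n in('side','top'):
    im,d,c=snap(n,n+'2.png');P=pts(d,c);q=P[...,:2]-H;x=q@ex;y=-(q@ey);z=P[...,2]-105;r=np.hypot(y,z);th=np.arctan2(z,y)
    for nm,m in(('plate',(abs(x)<100)&(r>60)&(r<168)&(y>0)&(z>15)&(abs(th-.77)<.1)),('ptr',(x>116)&(x<128)&(r>60)&(r<195)&(abs(r-150)>14)&(abs(th-.77)<.15))):
        if m.sum()>5: s=np.polyfit(y[m],z[m],1);print(n,nm,m.sum(),np.median(th[m]).round(3),'slope angle',np.arctan(s[0]).round(3),'perp offs',(s[1]*np.cos(np.arctan(s[0]))).round(1))
o=np.hstack([cv2.resize(cv2.imread('pics/side2.png')[70:220,220:370],(400,400),interpolation=2),cv2.resize(cv2.imread('pics/top2.png')[110:240,330:460],(400,400),interpolation=2)])
cv2.imwrite('pics/c2.png',o)
E
```

```text
time_s: 10.65
eef_pos: [589.3, -208.6, 222.3]
ee_rot: [0.003, 0.999, -0.054, 0.001]
force: [-2.8, -10.2, 3.2]
grip_width: 0.124
grip_force: 39.4
t 10.65 p [ 589.3 -208.6  222.3] f [ -2.8 -10.2   3.2] w 0.12431027412377883 g 39.35023605823517 tilt [ 0.002 -0.005 -1.   ]
shift/200 [-3.0444 -0.7267  1.0999]
cover 0.7567488481684421
side plate 1892 0.774 slope angle 0.727 perp offs 5.0
side ptr 63 0.78 slope angle 0.749 perp offs 3.2
top plate 115 0.776 slope angle 0.733 perp offs 5.6
top ptr 30 0.792 slope angle 0.746 perp offs 5.1
```

View pics/c2.png

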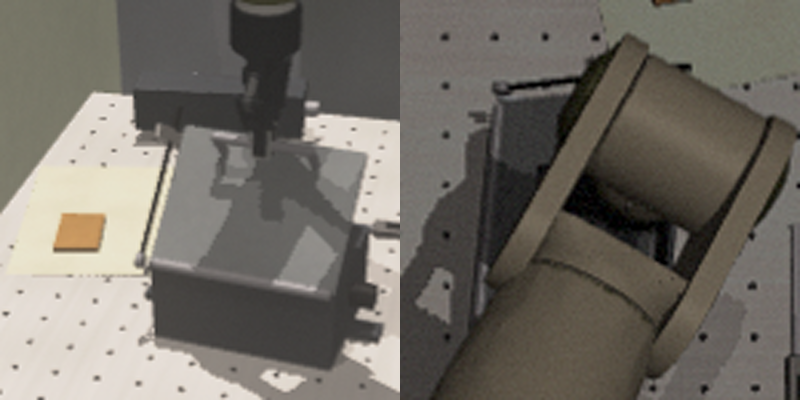

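The crop shows the cover plane parallel to the pointer bar, from about (143,262) to (170,140). Their slopes are about 0.73 and 0.75 rad, within 0.02. Settle, then hand in.

```bash
python3 -m pendant '[[[0,0,0,0,0],[0,0,0,0,0],[0,0,0,0,0],[0,0,0,0,0],[0,0,0,0,0]]]' && python3 -c "
from h import *
s=ctrl.sense();print(s['eef_pos'],abs(np.array(s['dq'])).max(),s['grip_force'])
print(ctrl.finish_job())"
```

```text
time_s: 11.25
eef_pos: [589.3, -208.7, 222.3]
ee_rot: [0.003, 0.999, -0.054, 0.001]
force: [-2.5, -9.1, 3.5]
grip_width: 0.122
grip_force: 39.4
[ 589.32053676 -208.67558524  222.34082876] 0.0020553555843226146 39.35155391693115
the job is handed in; nothing more can be done
None
```

I pressed the plunger to its stop and it came back up; the cover is now held steady by its handle within about 0.02 rad of the pointer, and the job was handed in at about 11 s with no verdict shown.

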